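# Load the pigment mill and hold its bayonet lid at half twist

### The arm

A 6-joint arm with a two-finger parallel gripper is mounted at the origin on the work surface. World frame = base frame: x ahead of the robot, y to its left, z up, the work surface at z = 0. Lengths are in m, angles in rad, forces in N, time in s.
With the tool pointing down it reaches from about 0.25 to 0.725 m from the base axis. Payload 4 kg.
Tool frame: the origin (TCP) lies on the front face of the gripper's body, between the roots of the fingers; the fingertips stand 73 mm ahead of it and the grasp point (between the pads) lies bot.tcp_to_grasp ahead of it (bot.tcp_to_grasp is the distance from the TCP to the grasp point, in m); z points along the fingers, y is the line along which they close (so a half turn about z gives the same grasp; the last joint's range is limited). The gripper opens to 85 mm and grips with 20 to 120 N. Pads are 22 mm wide; open, the fingers measure 114 mm over their backs; the gripper's body (76 mm by 85 mm) begins 54 mm behind the grasp point. The pads swing forward as they close: fully open they stand 13 mm farther back than shut.
Start: joints at [1.303, 0.241, 0.005, 1.335, 0, 1.571], TCP at [0.132, 0.482, 0.304] pointing down, gripper open.
Joint ranges: [-2.72, 2.72], [-1.05, 1.87], [-1.09, 1.28], [-1.99, 2.15], [-1.42, 1.44], [-3.14, 3.14]. Speed limits (rad/s): [2.79, 2.79, 3.14, 3.14, 3.14, 3.14].

### API

Orientations are given as a unit quaternion [x, y, z, w].
In Python, from workcell import bot gives the robot as it stands.
- The arm moves only by the shell command python3 -m jog 'ROWS' [OPENING]. ROWS is JSON, one flat list of numbers, 6 for each row, row after row: the shift along the world's x, y, z scaled (see below), then the turn, a rotation vector about the world's x, y, z scaled (see below). In form: [tx, ty, tz, wx, wy, wz, tx, ty, tz, wx, wy, wz, ...]. A call has 1 to 10 rows; each row is the pose to reach, as a shift and turn from the pose commanded when the call began; what a row does not reach only later rows make up. The controller multiplies each number of a shift by 800 mm and each number of a turn by 2 rad. A row lasts 1/12 s, in which the tool goes at most 41.7 mm and 7.16 degrees, less where a joint would pass 70% of its speed; a pose out of reach is approached as far as the arm can. A call with a number of a shift or a turn outside -1 to 1 is refused whole. A call with a gripper value outside its range is refused whole. OPENING is the opening, from -1 (shut) to 1 (fully open), set as the call begins (- or left out, the last holds). The fingers move at their own pace and stop on an object; the grip force is fixed at half the most. Time passes only in rows, so rows that repeat a pose let the fingers close. It gives the time, the measured TCP pose, the force, the opening and the grip force at its end, in the units of the state.
- bot.get_obs(): the state, without advancing time (a new reading comes with each control period).
- bot.camera(name): name is "scene" or "top" or "wrist"; returns (picture, depth): 420x560x3 uint8, red, green, blue; 420x560 float32, m along the optical axis (not along the pixel's ray), 0 where there is no reading.
- bot.calibration(name): a dict with "intrinsics" (3x3 intrinsics, pixels), "pose" (4x4, takes a point from camera to world coordinates). Camera axes: x right, y up, looking along -z (the intrinsics and any distortion apply to the point x, -y, -z); pixel columns grow to the right and rows downward; lengths in m; the calibration is good to about 2 mm. A picture is of the moment at which its call begins: read the wrist's pose just before it. calibration takes no time and is no camera call; for the wrist camera it gives the pose at the moment of the call.
- bot.job_done(): hands the job in; it is judged then, once.
Trained networks look in the newest picture that a camera, given by its name, has taken for a name from the list of things; names that differ only in an ending like _2 or _b are one class to them, and where a whole thing is asked for, a point or a joint stands for the part that bears it (a point fixed in the world has none). Each returns a list of dicts, best first, with "confidence" (0 to 1); they miss things now and then, are a little off and sometimes report something else, mostly with a low value. They report only what shows in the picture. A call takes as long as a camera call. They do not tell look-alikes from the thing itself.
- bot.find_in(label, camera): "at" ([x, y, z] in m, in the coordinates of the camera as it stood for that picture, good to about 4 mm: the middle of the surface that is visible of it).
- bot.tip_of(label, camera): "at" ([x, y, z] in m, in the coordinates of the camera as it stood for that picture, good to about 4 mm: a listed point, or the origin of a listed thing).
The state is a dict: "clock": time; "joint_pos": joint angles; "joint_vel": joint speeds; "tau": joint torques, N m; "eef_pos": TCP position; "tool_rot": TCP orientation; "ft_force": force on the tool from outside, world axes, zero at the start; "ft_torque": the same for the moment, N m; "grip_width": finger opening in m; "grasp_force": force on a finger pad.
Only numpy, scipy, OpenCV 4.12 (cv2) and the standard library are available. Lean on these libraries where they do the work, as an engineer would, in place of code of your own. Each camera call takes 0.05 s, during which the arm holds its last target. There are 200 camera calls.

### The job

Get the pigment mill on the shop counter ready for a pulse of grinding: first slide the tray with its glass jar fully home into the opening at the foot of the mill, then drop the bayonet lid into the collar on top and twist it clockwise (seen from above) only half way, to the green mark, well before it clicks locked at the red mark. The lid's ring springs back, so finish while still holding the lid at half twist, and leave the pigment jars and the brush pot alone.

Things in the scene. Friction and masses are not known exactly. Their poses are not given: they have to be found in the camera images.
- mill: White bench mill, fixed, 150 mm (its x) by 140 mm (its y), 110 mm high; origin: centre of its footprint on the counter. Tray opening in its +y face, bayonet collar on top over the origin. Marks on the steel deck beside the collar: white on black along the mill's x axis: lid goes in; green, 0.7 rad clockwise of these: half twist; red, 1.4 rad clockwise: locked
- mouth (a point): Middle of the tray opening at counter level, in the mill's +y face (70 mm from its axis); axes as the mill's. The tunnel is 96 mm wide, 62 mm high, flared at the mouth, its floor the counter itself, and ends at a back wall 128 mm behind this point
- collar (a point): Centre of the bayonet collar, 114 mm above the counter, where the lid's underside rests when fully in; axes as the mill's. The dark collar is 92 mm across, rim 127 mm above the counter; bore between its steel retaining tabs 54 mm; the tabs leave two gaps 16 mm wide, along the mill's + and - x axis, for the lid's lugs
- ring (a joint): Turn (rad) of the sprung drive ring in the collar: 0 at rest, grows clockwise seen from above; 0.7 half twist (green), lock clicks at 1.15, stop at 1.4 (red). Brass dogs form two slots 15 mm wide for the lid's lugs (10 mm wide), so the lid turns about 0.1 rad before the ring follows. A spring turns it back: 0.024 N m at rest, 0.11 N m at half twist
- ring_mid (a point): Centre of the drive ring's upper face, on which the lid's underside rests; its x axis runs through the two lug slots and turns with the ring (along the mill's x axis at rest)
- lid_grip (a point): Centre of the orange handle of the loose bayonet lid (about 160 g), which lies right way up on the counter. Handle: upright bar 56 mm along the lid's x, 14 mm thick along its y, 20 to 61 mm above the lid's underside; this point 40 mm above the underside. Below the handle a black flange 80 mm across, 14 to 20 mm above the underside
- lid_foot (a point): Centre of the lid's underside, axes as the lid's. Neck 48 mm across below the flange; at its foot two lugs along + and - x, 68 mm tip to tip, 10 mm wide, 6 mm high. It goes in with its x axis along the mill's x axis (either way round, the lid is symmetric) till this point is at point collar; once turned, the tabs hold the lugs down with 2 mm of play
- tray_grip (a point): Centre of the tray's black upright handle, 35 mm above the counter: 14 mm thick along the tray's x, 32 mm along its y, 6 to 60 mm above the counter. The loose tray (350 g) lies on the counter before the mouth and slides in towards its own -y, along the mill's -y. Fully home, against the back wall, this point is 127 mm from the mill's axis, along the mill's +y
- tray_mid (a point): Centre of the tray's underside, 130 mm from the handle towards the tray's -y, axes as the tray's. Aluminium tray 90 mm along x, 110 mm along y, rim 14 mm high; a flat stem 20 mm wide joins it to the handle
- jar_mid (a point): Small glass jar with a white cap, 46 mm across, 46 mm high, standing loose in a ring at the centre of the tray; its centre, half-way up
- pigment_red: Red pigment jar, 54 mm across, 70 mm high, to be left alone; origin at the centre of its underside
- pigment_blue: Blue pigment jar, 54 mm across, 70 mm high, to be left alone; origin at the centre of its underside
- brush_pot: White pot of brushes, 72 mm across, pot 95 mm and brushes 190 mm high, to be left alone; origin at the centre of its underside
Mind the look-alikes: they are no part of the job. Several things look just like the mill: the one meant starts nearest to the robot's base.

How it is judged:
On the way, in this order (a step that is already met when the one before it is completed fails the run):
1. the tray is fully home in the mill with the jar standing in it, the lid not yet on (y of tray_grip in the frame of mill below 0.133 m and x of tray_grip in the frame of mill between -0.012 and 0.012 m and angle between the y axis of tray_grip and the y axis of mill, either way round below 0.09 rad and angle between tray_grip's own z axis and vertical below 0.08 rad and horizontal distance between jar_mid and tray_mid below 0.012 m and angle between jar_mid's own z axis and vertical below 0.15 rad and horizontal distance between lid_grip and collar above 0.05 m), for 0.2 s.
2. the lid is fully down in the collar, not yet twisted (horizontal distance between lid_grip and collar below 0.006 m and z of lid_grip in the frame of mill below 0.1585 m and angle between lid_grip's own z axis and vertical below 0.1 rad and angle between the x axis of lid_grip and the x axis of ring_mid, either way round below 0.2 rad and value of joint ring below 0.3 rad), for 0.1 s.
At the end, for the whole second after the job is handed in: Fingers hold the lid (over 1 N), fully down (4.5 mm) and centred (6 mm) in the collar, lugs in the ring slots, ring still at 0.52 to 0.88 rad; tray home (handle within 6 mm of its depth, 12 mm sideways, straight to 0.09 rad), jar upright in it (y of tray_grip in the frame of mill below 0.133 m and x of tray_grip in the frame of mill between -0.012 and 0.012 m and angle between the y axis of tray_grip and the y axis of mill, either way round below 0.09 rad and angle between tray_grip's own z axis and vertical below 0.08 rad and horizontal distance between jar_mid and tray_mid below 0.012 m and angle between jar_mid's own z axis and vertical below 0.15 rad and horizontal distance between lid_grip and collar below 0.006 m and z of lid_grip in the frame of mill below 0.1585 m and angle between lid_grip's own z axis and vertical below 0.1 rad and angle between the x axis of lid_grip and the x axis of ring_mid, either way round below 0.2 rad and value of joint ring between 0.52 and 0.88 rad and velocity of joint ring between -0.15 and 0.15 rad/s and contact force between the fingers and lid above 1 N); the arm keeps its last pose, push and grip.
It fails at once if the lid is twisted past the lock click (value of joint ring above 1.15 rad).
It fails at once if the jar tips over (angle between jar_mid's own z axis and vertical above 0.5 rad).
It fails at once if the red pigment jar is disturbed (moved over 30 mm or tipped) (distance of pigment_red from where it was at the start of the episode above 0.03 m or angle between pigment_red's own z axis and vertical above 0.4 rad).
It fails at once if the blue pigment jar is disturbed (moved over 30 mm or tipped) (distance of pigment_blue from where it was at the start of the episode above 0.03 m or angle between pigment_blue's own z axis and vertical above 0.4 rad).
It fails at once if the brush pot is disturbed (moved over 30 mm or tipped) (distance of brush_pot from where it was at the start of the episode above 0.03 m or angle between brush_pot's own z axis and vertical above 0.4 rad).
It also fails if it takes over 54 s, if anything falls off the work surface, if the arm or the gripper's body presses on something with over 40 N, if the wrist force passes 120 N, or if a joint passes its speed limit or range.

## Working session

There is one attempt and no reset: what is moved stays moved. The work goes in short steps, Python scripts to look and compute and a shell command to move; the robot and the scene stay as the last step left them, time stands still between calls to the robot, and variables do not carry over. Pictures are saved under pics/ and viewed, at most 10 in all, crops included, and the job is handed in when it is done.

```bash
mkdir -p pics; cat > h.py <<'E'
import numpy as np, cv2
from workcell import bot
def look(c,fn=None):
    K=bot.calibration(c); im,d=bot.camera(c)
    if fn: cv2.imwrite('pics/'+fn,im[...,::-1])
    return im,d,K
def w(K,p): return (K['pose']@np.r_[p,1])[:3]
def px(K,P):
    q=np.linalg.inv(K['pose'])@np.r_[P,1]; I=K['intrinsics']
    u=I@np.array([q[0],-q[1],-q[2]]); return u[:2]/u[2]
def cloud(d,K):
    I=K['intrinsics']; v,u=np.indices(d.shape)
    X=np.stack([(u-I[0,2])/I[0,0]*d,-(v-I[1,2])/I[1,1]*d,-d],-1)
    return X@K['pose'][:3,:3].T+K['pose'][:3,3]
E
python3 - <<'E'
from h import *
print(bot.tcp_to_grasp, bot.get_obs())
for c in ['scene','top']:
    im,d,K=look(c,c+'0.png'); print(c,K['pose'].round(3).tolist())
    for n in ['mill','mouth','collar','lid_grip','lid_foot','tray_grip','tray_mid','jar_mid','pigment_red','pigment_blue','brush_pot']:
        for r in bot.tip_of(n,c)[:4]:
            P=w(K,r['at']); print(n,round(r['confidence'],2),P.round(4),px(K,P).round())
E
```

```text
0.0539 {'clock': 0.0, 'joint_pos': array([ 1.30300198e+00,  2.41426459e-01,  3.67360588e-03,  1.33519665e+00,
       -2.94528492e-05,  1.57079971e+00]), 'joint_vel': array([-4.49188012e-04,  5.04945864e-06,  1.01869986e-03,  2.00198955e-03,
       -8.25439003e-04,  1.28545910e-03]), 'tau': array([ 4.29157208e-04, -3.72323370e+01,  2.52406508e+01,  1.70413591e-02,
       -5.37267272e-05, -9.14544493e-07]), 'eef_pos': array([0.13217686, 0.48169476, 0.30298675]), 'tool_rot': array([ 1.33499020e-01,  9.91048360e-01, -1.06891758e-03, -1.29125297e-04]), 'ft_force': array([ 0.20560009,  0.35477792, -0.12015208]), 'ft_torque': array([-0.03594107, -0.06259772, -0.00602717]), 'grasp_force': 0.0, 'grip_width': 0.0856204740168898}
scene [[0.258, -0.725, 0.639, 1.244], [0.966, 0.204, -0.159, -0.247], [-0.016, 0.658, 0.753, 0.859], [0.0, 0.0, 0.0, 1.0]]
mill 0.85 [ 0.5225 -0.0711  0.0051] [277. 210.]
mill 0.77 [ 0.7024 -0.4698 -0.0032] [131. 304.]
mill 0.71 [ 0.6904  0.1571 -0.0013] [379. 241.]
mouth 0.57 [ 0.5256 -0.0785  0.116 ] [273. 183.]
collar 0.96 [ 0.7014 -0.4661  0.1148] [117. 276.]
colla
[... 861 characters left out ...]
3  0.0028] [269. 246.]
collar 0.92 [ 0.5199 -0.0717  0.1111] [267. 247.]
collar 0.76 [0.6877 0.159  0.116 ] [183. 186.]
collar 0.6 [ 0.7033 -0.4644  0.1129] [410. 178.]
lid_grip 0.76 [ 0.5064 -0.3318  0.0379] [359. 251.]
lid_foot 0.71 [ 0.5045 -0.332   0.002 ] [357. 252.]
tray_grip 0.56 [0.4577 0.2555 0.0337] [155. 270.]
tray_mid 0.95 [0.4704 0.1245 0.0024] [202. 265.]
jar_mid 0.61 [0.4728 0.1295 0.0255] [199. 264.]
pigment_red 0.89 [ 0.7409 -0.1587  0.0025] [297. 173.]
pigment_red 0.43 [0.4709 0.1263 0.0012] [202. 265.]
pigment_blue 0.88 [ 7.281e-01 -4.360e-02  3.000e-04] [259. 178.]
pigment_blue 0.73 [ 0.5243 -0.0765  0.0039] [270. 246.]
brush_pot 0.85 [ 0.7186 -0.2639 -0.0034] [332. 180.]
```

View pics/scene0.png

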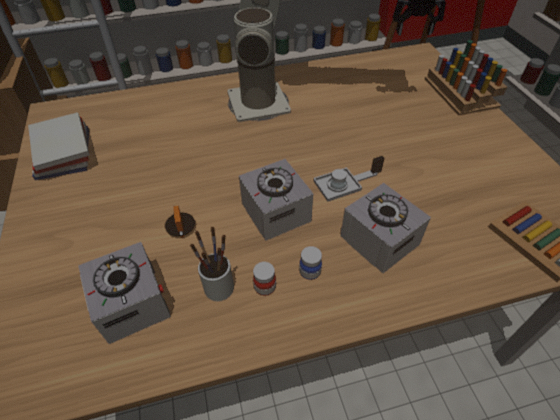

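View pics/top0.png

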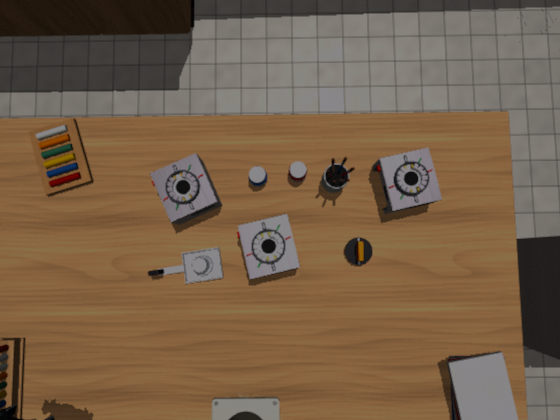

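The scene shows three identical mills. The nearest to the base is the middle one, at scene (277,200) and top (268,247). The tray with its jar is at top (200,265) with its handle at (155,271), and the lid is at top (358,251) with its handle nearly along world x. The networks agree. Next I'll get yaws from the clouds.

```bash
cat > m.py <<'E'
from h import *
def rect(P,c,r,z0,z1,name,K=None,mask=None):
    m=(np.hypot(P[...,0]-c[0],P[...,1]-c[1])<r)&(P[...,2]>z0)&(P[...,2]<z1)
    if mask is not None: m&=mask
    Q=P[m]
    if len(Q)<8: print(name,'few',len(Q)); return
    (cx,cy),s,a=cv2.minAreaRect((Q[:,:2]*1000).astype(np.float32)); 
    mu=Q.mean(0); ev,V=np.linalg.eigh(np.cov(Q[:,:2].T)); 
    print(name,len(Q),'rect c',round(cx,1),round(cy,1),'size',np.round(s,1),'ang',round(a,1),'mean',mu.round(4),'pca deg',round(np.degrees(np.arctan2(V[1,1],V[0,1])),1))
E
python3 - <<'E'
from m import *
for c in ['top','scene']:
    im,d,K=look(c); P=cloud(d,K); h=cv2.cvtColor(im,cv2.COLOR_RGB2HSV)
    og=(h[...,0]>5)&(h[...,0]<22)&(h[...,1]>150)
    print(c)
    rect(P,(.523,-.073),.12,.100,.119,'milltop')
    rect(P,(.508,-.333),.06,.045,.075,'lidhandle')
    rect(P,(.508,-.333),.06,.012,.03,'flange')
    rect(P,(.455,.254),.05,.04,.08,'trayhandle')
    rect(P,(.472,.124),.09,.006,.02,'tray')
    rect(P,(.472,.124),.06,.04,.06,'jarcap')
E
```

```text
top
milltop 2347 rect c 522.0 -72.3 size [150.3 139.9] ang 12.7 mean [ 0.5212 -0.0725  0.1108] pca deg -167.7
lidhandle 114 rect c 506.3 -329.6 size [14.  50.9] ang 88.9 mean [ 0.5063 -0.3292  0.0585] pca deg 178.5
flange 466 rect c 506.6 -330.1 size [78.5 75.2] ang 89.7 mean [ 0.5058 -0.3291  0.0201] pca deg 86.8
trayhandle 62 rect c 451.7 253.0 size [13.5 32.3] ang 7.4 mean [0.4521 0.2516 0.0584] pca deg 95.6
tray 440 rect c 477.2 132.8 size [157.1 162.1] ang 4.1 mean [0.4683 0.1351 0.0107] pca deg 99.3
jarcap 174 rect c 471.9 125.2 size [39.6 39.5] ang 55.4 mean [0.4716 0.1257 0.0484] pca deg -148.2
scene
milltop 1960 rect c 525.1 -75.4 size [154.2 141.9] ang 12.6 mean [ 0.5373 -0.0783  0.1095] pca deg -154.4
lidhandle 117 rect c 509.5 -333.8 size [14.  57.3] ang 89.4 mean [ 0.5142 -0.3332  0.0577] pca deg 179.4
flange 472 rect c 510.1 -333.8 size [77.4 78.2] ang 9.0 mean [ 0.5149 -0.3335  0.0188] pca deg 91.9
trayhandle 83 rect c 456.0 248.5 size [17.1 32.3] ang 10.3 mean [0.4582 0.2475 0.0527] pca deg 93.5
tray 374 rect c 470.3 138.6 size [ 96.3 147.8] ang 9.3 mean [0.4802 0.1241 0.0107] pca deg 94.5
jarcap 135 rect c 475.8 121.4 size [40.8 38.6] ang 27.3 mean [0.4773 0.1216 0.0463] pca deg 178.2
```

```bash
python3 -m jog '[0.402,-0.289,-0.066,0,0,-0.574, 0.402,-0.289,-0.066,0,0,-0.574, 0.402,-0.289,-0.066,0,0,-0.574, 0.402,-0.289,-0.066,0,0,-0.574, 0.402,-0.289,-0.066,0,0,-0.574, 0.402,-0.289,-0.066,0,0,-0.574, 0.402,-0.289,-0.066,0,0,-0.574, 0.402,-0.289,-0.066,0,0,-0.574, 0.402,-0.289,-0.066,0,0,-0.574, 0.402,-0.289,-0.066,0,0,-0.574]' 1
python3 -m jog '[0,0,0,0,0,0,0,0,0,0,0,0,0,0,0,0,0,0,0,0,0,0,0,0]'
python3 - <<'E'
from m import *
print(bot.get_obs()['joint_pos'].round(3))
im,d,K=look('wrist','w1.png'); P=cloud(d,K); print(K['pose'][:3,3])
rect(P,(.455,.254),.05,.04,.08,'trayhandle')
rect(P,(.472,.124),.06,.04,.06,'jarcap')
for n in ['tray_grip','tray_mid','jar_mid']:
    for r in bot.tip_of(n,'wrist')[:2]: print(n,r['confidence'],w(K,r['at']).round(4))
E
```

```text
clock: 2.13
eef_pos: [0.4566, 0.2483, 0.2506]
tool_rot: [0.653, 0.757, 0.0, 0.001]
ft_force: [-0.4, 0.2, -0.5]
grip_width: 0.0857
grasp_force: 0.0
clock: 2.47
eef_pos: [0.4531, 0.2517, 0.2513]
tool_rot: [0.65, 0.76, 0.0, -0.0]
ft_force: [-0.0, -0.7, -0.5]
grip_width: 0.0855
grasp_force: 0.0
[ 0.507  0.305 -0.047  1.218  0.     1.921]
[0.44134947 0.32593477 0.32162754]
trayhandle 634 rect c 453.8 254.0 size [13.8 32.4] ang 8.9 mean [0.4533 0.2563 0.059 ] pca deg 98.5
jarcap 1291 rect c 473.3 127.3 size [40.8 40.7] ang 73.6 mean [0.473  0.1299 0.0487] pca deg 98.9
tray_grip 0.67 [0.4545 0.2548 0.0329]
tray_mid 0.59 [0.4712 0.1256 0.002 ]
```

View pics/w1.png

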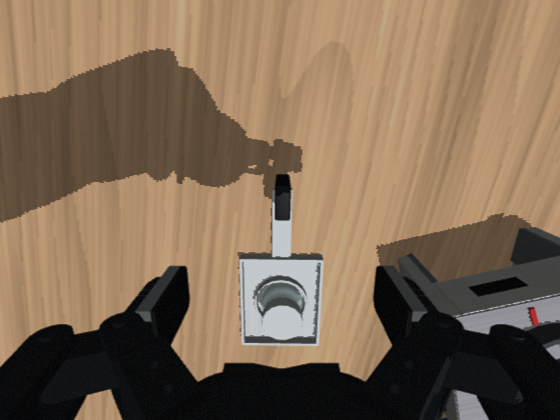

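The wrist view shows the black handle at (283,197), centred between the fingers, with the tray and jar below it at (281,300). I'll descend and grip.

```bash
python3 -m jog '[0,0.002,-0.05,0,0,0, 0,0.002,-0.1,0,0,0, 0,0.002,-0.145,0,0,0, 0,0.002,-0.175,0,0,0, 0,0.002,-0.19,0,0,0, 0,0.002,-0.195,0,0,0, 0,0.002,-0.195,0,0,0, 0,0.002,-0.195,0,0,0]' 1
python3 -m jog '[0,0,0,0,0,0,0,0,0,0,0,0,0,0,0,0,0,0,0,0,0,0,0,0,0,0,0,0,0,0,0,0,0,0,0,0,0,0,0,0,0,0,0,0,0,0,0,0]' -1
python3 - <<'E'
from m import *
o=bot.get_obs(); print(o['eef_pos'],o['tool_rot'])
im,d,K=look('wrist'); P=cloud(d,K)
rect(P,(.473,.127),.06,.04,.06,'jarcap')
# plan
for c in ['top','scene']:
    im,d,K=look(c); P=cloud(d,K); rect(P,(.523,-.073),.12,.100,.119,c)
E
```

```text
clock: 3.33
eef_pos: [0.4543, 0.2532, 0.096]
tool_rot: [0.65, 0.76, 0.001, 0.0]
ft_force: [-0.5, -0.3, 0.4]
grip_width: 0.0855
grasp_force: 0.0
clock: 4.0
eef_pos: [0.454, 0.2526, 0.0955]
tool_rot: [0.65, 0.76, 0.0, 0.0]
ft_force: [-0.9, -0.2, 3.9]
grip_width: 0.0133
grasp_force: 59.3
[0.4540131  0.25264856 0.09553811] [6.50315950e-01 7.59663808e-01 2.50584913e-04 3.57954524e-05]
jarcap few 0
top 2343 rect c 521.7 -72.3 size [149.8 140.3] ang 13.0 mean [ 0.5213 -0.0725  0.1107] pca deg -168.1
scene 1951 rect c 525.1 -76.0 size [152.1 140.8] ang 12.9 mean [ 0.5372 -0.0783  0.1094] pca deg -155.3
```

```bash
python3 -m jog '[-0.002,0,0,0,0,0.017, -0.0046,-0.001,0,0,0,0.034, -0.003,-0.008,0,0,0,0.034, 0,-0.022,0,0,0,0.034, 0.0035,-0.037,0,0,0,0.034, 0.007,-0.052,0,0,0,0.034, 0.010,-0.066,0,0,0,0.034, 0.012,-0.074,0,0,0,0.034, 0.012,-0.074,0,0,0,0.034, 0.012,-0.074,0,0,0,0.034]'
python3 - <<'E'
from m import *
o=bot.get_obs(); print(o['eef_pos'],o['tool_rot'],o['ft_torque'])
for c in ['top']:
    im,d,K=look(c,'t2.png'); P=cloud(d,K); rect(P,(.487,.068),.06,.04,.06,c+' jar')
    cv2.imwrite('pics/t2c.png',cv2.resize(im[200:300,140:310],None,fx=4.5,fy=4.5,interpolation=2)[...,::-1])
E
```

```text
clock: 4.98
eef_pos: [0.4643, 0.1918, 0.0955]
tool_rot: [0.625, 0.781, -0.0, 0.001]
ft_force: [0.5, -1.4, 6.3]
grip_width: 0.013
grasp_force: 59.6
[0.46434104 0.19183937 0.09551831] [ 6.24802231e-01  7.80782330e-01 -1.13047566e-04  1.05434982e-03] [-0.063629    0.06617772  0.03004794]
top jar 168 rect c 490.9 67.2 size [37.8 39.7] ang 88.7 mean [0.4915 0.0668 0.0484] pca deg 163.3
```

View pics/t2c.png

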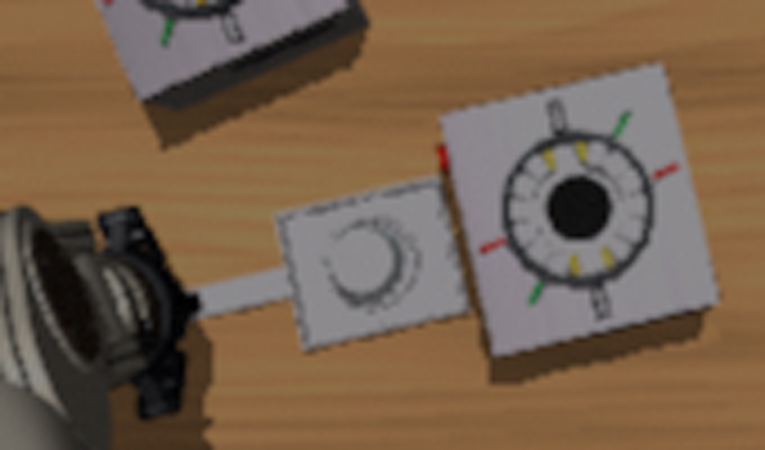

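The crop shows the tray straight in front of the mouth (370,265), the jar seated, and the mill's marks in the expected order. I'll push on.

```bash
python3 -m jog '[0.003,-0.012,0,0,0,0, 0.006,-0.027,0,0,0,0, 0.0095,-0.042,0,0,0,0, 0.013,-0.057,0,0,0,0, 0.0164,-0.072,0,0,0,0, 0.0198,-0.087,0,0,0,0, 0.023,-0.102,0,0,0,0, 0.026,-0.115,0,0,0,0, 0.0277,-0.122,0,0,0,0, 0.0277,-0.122,0,0,0,0]'
python3 - <<'E'
from m import *
o=bot.get_obs(); print(o['ft_force'],o['ft_torque'])
p=o['eef_pos'][:2]-[.5237,-.0715]; print(p@[.975,.2215],p@[-.2215,.975])
E
```

```text
clock: 5.87
eef_pos: [0.4862, 0.0943, 0.0955]
tool_rot: [0.625, 0.781, 0.0, 0.0]
ft_force: [-0.3, 0.7, 6.3]
grip_width: 0.0133
grasp_force: 59.5
[-0.25503824  0.6626044   6.31174232] [0.22374873 0.14189931 0.03766377]
0.00016144090266197934 0.1699286258165083
```

```bash
python3 -m jog '[0.0027,-0.012,0,0,0,0, 0.006,-0.026,0,0,0,0, 0.0085,-0.038,0,0,0,0, 0.0105,-0.046,0,0,0,0, 0.0114,-0.050,0,0,0,0, 0.0114,-0.050,0,0,0,0]'
python3 -m jog '[0.0002,-0.0008,0,0,0,0, 0.0004,-0.0016,0,0,0,0, 0.0006,-0.0024,0,0,0,0, 0.0006,-0.0024,0,0,0,0]'
python3 - <<'E'
from m import *
o=bot.get_obs()
p=o['eef_pos'][:2]-[.5237,-.0715]; print(p@[.975,.2215],p@[-.2215,.975])
E
```

```text
clock: 6.37
eef_pos: [0.495, 0.0549, 0.0955]
tool_rot: [0.625, 0.781, 0.0, 0.0]
ft_force: [0.3, 2.4, 6.7]
grip_width: 0.0134
grasp_force: 59.5
clock: 6.7
eef_pos: [0.4952, 0.0541, 0.0955]
tool_rot: [0.624, 0.781, 0.001, -0.001]
ft_force: [-1.8, 6.6, 6.5]
grip_width: 0.0132
grasp_force: 59.7
4.5990657520237786e-05 0.1287340831360235
```

```bash
python3 -m jog '[0.0004,-0.0016,0,0,0,0, 0.0008,-0.0032,0,0,0,0, 0.0008,-0.0032,0,0,0,0, 0.0008,-0.0032,0,0,0,0]'
python3 - <<'E'
from m import *
o=bot.get_obs()
p=o['eef_pos'][:2]-[.5237,-.0715]; print(p@[.975,.2215],p@[-.2215,.975])
E
```

```text
clock: 7.03
eef_pos: [0.4959, 0.0515, 0.0955]
tool_rot: [0.624, 0.781, 0.001, -0.001]
ft_force: [-1.8, 4.6, 6.7]
grip_width: 0.0135
grasp_force: 59.7
8.485940895648267e-05 0.12606416730351638
```

```bash
for i in 1 2; do python3 -m jog '[0.0003,-0.0012,0,0,0,0, 0.0006,-0.0024,0,0,0,0, 0.0006,-0.0024,0,0,0,0]'; done
python3 - <<'E'
from m import *
o=bot.get_obs()
p=o['eef_pos'][:2]-[.5237,-.0715]; print(p@[.975,.2215],p@[-.2215,.975])
E
```

```text
clock: 7.28
eef_pos: [0.4961, 0.0502, 0.0955]
tool_rot: [0.624, 0.782, 0.001, -0.001]
ft_force: [-2.2, 8.5, 7.1]
grip_width: 0.0134
grasp_force: 59.8
clock: 7.53
eef_pos: [0.496, 0.0499, 0.0955]
tool_rot: [0.623, 0.782, 0.002, -0.003]
ft_force: [-4.2, 14.1, 7.7]
grip_width: 0.0133
grasp_force: 60.0
-0.00011903233320503916 0.12450399236820536
```

```bash
python3 -m jog '[-0.0008,0.0037,0,0,0,0,-0.0008,0.0037,0,0,0,0,-0.0008,0.0037,0,0,0,0]'
python3 -m jog '[0,0,0,0,0,0,0,0,0,0,0,0,0,0,0,0,0,0,0,0,0,0,0,0,0,0,0,0,0,0,0,0,0,0,0,0,0,0,0.05,0,0,0,0,0,0.1,0,0,0,0,0,0.15,0,0,0,0,0,0.2,0,0,0]' 1
python3 -m jog '[0.01,-0.03,0.05,0,0,0, 0.02,-0.07,0.08,0,0,0, 0.03,-0.11,0.09,0,0,0, 0.034,-0.14,0.09,0,0,0, 0.034,-0.14,0.09,0,0,0, 0.034,-0.14,0.09,0,0,0, 0.034,-0.14,0.09,0,0,0]'
python3 - <<'E'
from m import *
im,d,K=look('wrist','w3.png'); P=cloud(d,K)
rect(P,(.496,.05),.05,.04,.08,'trayhandle')
rect(P,(.523,-.073),.12,.100,.119,'milltop')
rect(P,(.523,-.073),.07,.121,.135,'rim')
for n in ['collar','ring_mid','tray_grip','mill']:
    for r in bot.tip_of(n,'wrist')[:2]: print(n,round(r['confidence'],2),w(K,r['at']).round(4))
E
```

```text
clock: 7.78
eef_pos: [0.4959, 0.0503, 0.0955]
tool_rot: [0.624, 0.781, 0.0, -0.0]
ft_force: [-1.5, 4.1, 6.3]
grip_width: 0.0133
grasp_force: 59.8
clock: 8.62
eef_pos: [0.4957, 0.0503, 0.2566]
tool_rot: [0.624, 0.781, -0.0, -0.0]
ft_force: [1.2, -0.2, -0.6]
grip_width: 0.0856
grasp_force: 0.0
clock: 9.2
eef_pos: [0.523, -0.0613, 0.3265]
tool_rot: [0.624, 0.781, -0.0, -0.001]
ft_force: [0.8, -0.1, -0.2]
grip_width: 0.0852
grasp_force: 0.0
trayhandle 528 rect c 495.5 51.6 size [13.9 32.1] ang 13.1 mean [0.4957 0.0513 0.0596] pca deg 103.7
milltop 17941 rect c 523.3 -72.5 size [150.3 140.5] ang 12.7 mean [ 0.5217 -0.0649  0.1116] pca deg -167.4
rim 4300 rect c 523.1 -72.0 size [90.9 90.9] ang 60.9 mean [ 0.5228 -0.0702  0.1263] pca deg 102.3
collar 0.69 [ 0.5279 -0.0732  0.1129]
ring_mid 0.77 [ 0.523  -0.0712  0.116 ]
tray_grip 0.61 [0.4966 0.0508 0.0316]
mill 0.94 [ 0.6897  0.1608 -0.0028]
mill 0.86 [ 0.5211 -0.0678  0.0019]
```

View pics/w3.png

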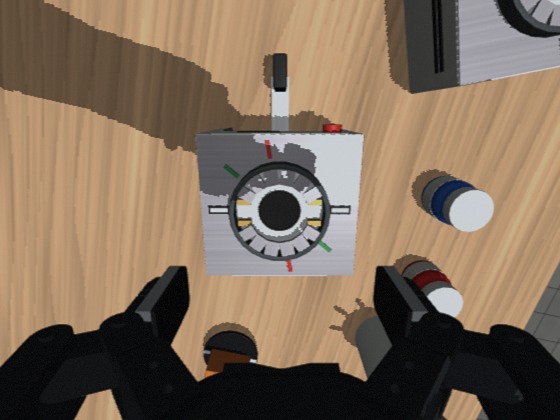

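The tray is home: the handle is 127.2 mm along the mill's y and 0.2 mm sideways, and the collar is visible at (279,210) with its slots along the mill's x. I'll go to the lid.

```bash
python3 -m jog '[-0.002,-0.04,0,0,0,0.06, -0.004,-0.08,0,0,0,0.12, -0.007,-0.12,0,0,0,0.18, -0.009,-0.16,-0.01,0,0,0.24, -0.011,-0.2,-0.02,0,0,0.3, -0.013,-0.24,-0.03,0,0,0.36, -0.015,-0.28,-0.045,0,0,0.42, -0.017,-0.32,-0.06,0,0,0.48, -0.019,-0.338,-0.075,0,0,0.54, -0.019,-0.338,-0.075,0,0,0.6]'
python3 -m jog '[0,0,0,0,0,0.06,0,0,0,0,0,0.065,0,0,0,0,0,0.065,0,0,0,0,0,0.065,0,0,0,0,0,0.065,0,0,0,0,0,0.065]'
python3 - <<'E'
from m import *
o=bot.get_obs();print(o['joint_pos'].round(2)); x,y=o['tool_rot'][:2]; print('close',np.degrees(np.arctan2(y*y-x*x,2*x*y)))
im,d,K=look('wrist','w4.png'); P=cloud(d,K)
rect(P,(.508,-.332),.06,.055,.068,'lidhandle top')
rect(P,(.508,-.332),.06,.015,.026,'flange')
for n in ['lid_grip','lid_foot']:
    for r in bot.tip_of(n,'wrist')[:2]: print(n,round(r['confidence'],2),w(K,r['at']).round(4))
E
```

```text
clock: 10.28
eef_pos: [0.5068, -0.3343, 0.2635]
tool_rot: [0.073, 0.997, 0.001, -0.002]
ft_force: [0.2, 0.9, 0.1]
grip_width: 0.0854
grasp_force: 0.0
clock: 10.78
eef_pos: [0.5085, -0.3316, 0.2674]
tool_rot: [0.009, 1.0, -0.0, 0.0]
ft_force: [0.8, 0.2, 0.3]
grip_width: 0.0857
grasp_force: 0.0
[-0.58  0.47  0.24  1.34  0.   -0.56]
close 88.9604480728436
lidhandle top 915 rect c 506.8 -330.7 size [13.5 55.3] ang 89.3 mean [ 0.5055 -0.3304  0.061 ] pca deg 179.7
flange 3607 rect c 506.6 -330.2 size [78.5 78. ] ang 87.0 mean [ 0.5039 -0.3303  0.0201] pca deg 89.8
lid_grip 0.83 [ 0.5063 -0.3298  0.0419]
lid_foot 0.76 [ 0.5071 -0.3308 -0.003 ]
```

View pics/w4.png

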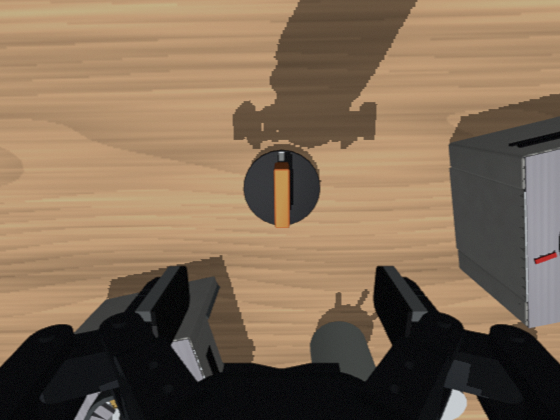

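The lid handle is at (282,193), along the image's vertical and midway between the fingers. Descending and gripping.

```bash
python3 -m jog '[-0.0012,0.0013,-0.05,0,0,0.005, -0.0012,0.0013,-0.1,0,0,0.005, -0.0012,0.0013,-0.15,0,0,0.005, -0.0012,0.0013,-0.185,0,0,0.005, -0.0012,0.0013,-0.203,0,0,0.005, -0.0012,0.0013,-0.21,0,0,0.005, -0.0012,0.0013,-0.21,0,0,0.005, -0.0012,0.0013,-0.21,0,0,0.005]' 1
python3 -m jog '[0,0,0,0,0,0,0,0,0,0,0,0,0,0,0,0,0,0,0,0,0,0,0,0,0,0,0,0,0,0,0,0,0,0,0,0,0,0,0,0,0,0,0,0,0,0,0,0]' -1
python3 -m jog '[0,0,0.04,0,0,0, 0,0,0.09,0,0,0, 0,0,0.14,0,0,0, 0,0,0.19,0,0,0, 0,0,0.22,0,0,0, 0,0,0.22,0,0,0, 0,0,0.22,0,0,0]'
python3 - <<'E'
from m import *
o=bot.get_obs();print(o['eef_pos'])
for c in ['top','scene']:
    im,d,K=look(c,c+'5.png'); P=cloud(d,K)
    for n in ['lid_grip','lid_foot']:
        for r in bot.tip_of(n,c)[:1]: print(c,n,round(r['confidence'],2),w(K,r['at']).round(4))
    rect(P,(.508,-.331),.06,.175,.205,'flange')
im,d,K=look('scene'); u,v=px(K,(.507,-.331,.2)).astype(int)
cv2.imwrite('pics/s5c.png',cv2.resize(im[v-60:v+60,u-70:u+70],None,fx=4.5,fy=4.5,interpolation=2)[...,::-1])
E
```

```text
clock: 11.6
eef_pos: [0.5079, -0.3313, 0.1]
tool_rot: [0.004, 1.0, -0.0, 0.001]
ft_force: [0.9, 0.8, 0.7]
grip_width: 0.0855
grasp_force: 0.0
clock: 12.27
eef_pos: [0.5075, -0.3312, 0.0996]
tool_rot: [0.004, 1.0, -0.0, 0.0]
ft_force: [-0.8, 0.9, 3.0]
grip_width: 0.013
grasp_force: 59.1
clock: 12.85
eef_pos: [0.5078, -0.3313, 0.2765]
tool_rot: [0.004, 1.0, -0.001, 0.001]
ft_force: [0.3, -0.3, -2.0]
grip_width: 0.0135
grasp_force: 58.9
[ 0.5077923  -0.33126134  0.27652315]
top lid_foot 0.58 [0.496  0.0534 0.0375]
flange 193 rect c 510.4 -313.8 size [42.6 77.8] ang 81.8 mean [ 0.5094 -0.3138  0.1965] pca deg 176.4
scene lid_grip 0.96 [ 0.508  -0.3345  0.2103]
scene lid_foot 0.88 [ 0.5081 -0.3338  0.1699]
flange 494 rect c 512.0 -331.6 size [71.5 78.6] ang 9.3 mean [ 0.5196 -0.3312  0.1917] pca deg 96.2
```

View pics/s5c.png

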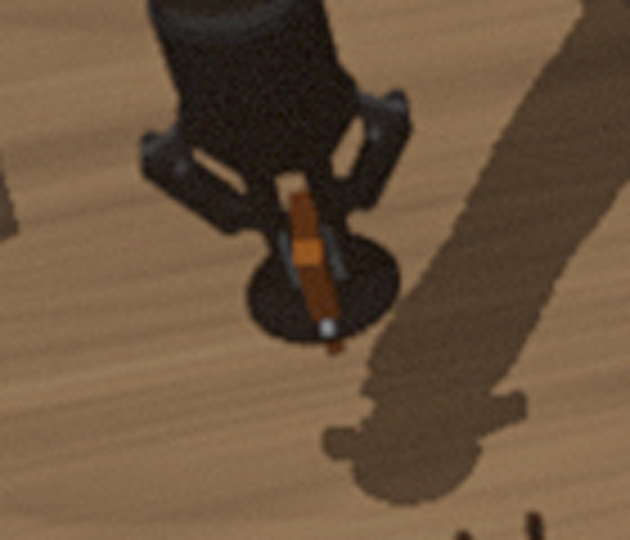

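The lid hangs level in the pads at (310,255). Carrying it over the collar with its x axis along the mill's x.

```bash
python3 -m jog '[0.002,0.03,0,0,0,0.02, 0.004,0.07,0,0,0,0.04, 0.007,0.11,0,0,0,0.06, 0.009,0.15,0,0,0,0.08, 0.012,0.19,0,0,0,0.1, 0.015,0.23,0,0,0,0.1155, 0.017,0.27,0,0,0,0.1155, 0.019,0.305,-0.01,0,0,0.1155, 0.0196,0.323,-0.02,0,0,0.1155, 0.0196,0.323,-0.027,0,0,0.1155]'
python3 -m jog '[0,0,0,0,0,0,0,0,0,0,0,0,0,0,0,0,0,0]'
python3 - <<'E'
from m import *
o=bot.get_obs();print(o['joint_pos'].round(2),o['eef_pos']); x,y=o['tool_rot'][:2]; print('close',np.degrees(np.arctan2(y*y-x*x,2*x*y)))
im,d,K=look('wrist','w6.png'); P=cloud(d,K)
rect(P,(.523,-.073),.06,.165,.182,'flange')
rect(P,(.523,-.073),.12,.100,.119,'milltop')
im,d,K=look('scene'); P=cloud(d,K)
rect(P,(.523,-.073),.12,.100,.119,'milltop')
rect(P,(.523,-.073),.06,.16,.182,'flange')
for n in ['lid_grip','lid_foot']:
    for r in bot.tip_of(n,'scene')[:1]: print(n,round(r['confidence'],2),w(K,r['at']).round(4))
E
```

```text
clock: 14.03
eef_pos: [0.5225, -0.0694, 0.2524]
tool_rot: [-0.114, 0.994, 0.001, -0.001]
ft_force: [-0.0, 0.2, -1.6]
grip_width: 0.0133
grasp_force: 59.0
clock: 14.28
eef_pos: [0.5231, -0.0735, 0.2536]
tool_rot: [-0.111, 0.994, -0.0, 0.0]
ft_force: [-0.1, -0.3, -0.8]
grip_width: 0.0135
grasp_force: 59.0
[-0.14  0.32 -0.02  1.23 -0.   -0.36] [ 0.52308504 -0.07352553  0.25360994]
close 102.70746751220247
flange 8923 rect c 514.2 -74.8 size [62.8 79.4] ang 12.6 mean [ 0.5085 -0.076   0.1742] pca deg 102.7
milltop 20101 rect c 520.1 -72.7 size [144.3 140.5] ang 12.7 mean [ 0.4906 -0.0791  0.1109] pca deg 102.1
milltop 1656 rect c 525.7 -75.4 size [153.2 142.1] ang 12.7 mean [ 0.5487 -0.0817  0.1091] pca deg 59.8
flange 406 rect c 529.5 -77.6 size [76.  71.7] ang 75.8 mean [ 0.5364 -0.0801  0.1728] pca deg 74.4
lid_grip 0.81 [ 0.5233 -0.075   0.1938]
lid_foot 0.55 [ 0.5253 -0.0765  0.1521]
```

View pics/w6.png

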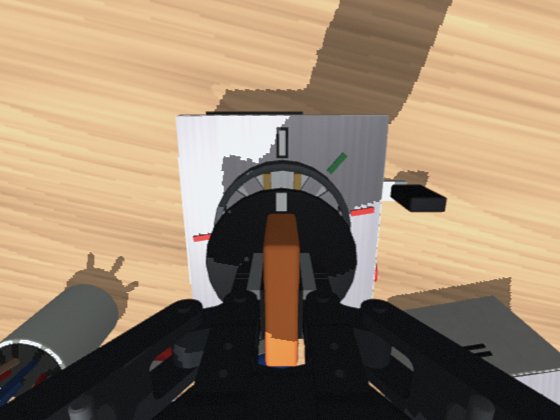

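The wrist view shows the lid's end plate at (282,203) in line with the white mark (282,142) and the gap between the dogs. The offset to the collar is about 1 mm, so I'll lower it.

```bash
python3 -m jog '[0.0005,0.001,-0.012,0,0,0, 0.0005,0.001,-0.022,0,0,0, 0.0005,0.001,-0.03,0,0,0, 0.0005,0.001,-0.036,0,0,0, 0.0005,0.001,-0.042,0,0,0, 0.0005,0.001,-0.042,0,0,0]'
python3 -m jog '[0,0,-0.003,0,0,0, 0,0,-0.006,0,0,0, 0,0,-0.008,0,0,0, 0,0,-0.008,0,0,0]'
```

```text
clock: 14.98
eef_pos: [0.5226, -0.0716, 0.2184]
tool_rot: [-0.111, 0.994, 0.0, -0.001]
ft_force: [-1.5, -0.3, -1.0]
grip_width: 0.0134
grasp_force: 59.0
clock: 15.32
eef_pos: [0.5235, -0.0717, 0.2137]
tool_rot: [-0.111, 0.994, -0.0, 0.0]
ft_force: [-0.2, 0.1, -2.0]
grip_width: 0.0133
grasp_force: 59.0
```

```bash
python3 -m jog '[0,0,-0.001,0,0,0, 0,0,-0.002,0,0,0, 0,0,-0.002,0,0,0,0,0,-0.002,0,0,0]'
python3 - <<'E'
from m import *
im,d,K=look('scene'); P=cloud(d,K)
rect(P,(.523,-.073),.06,.129,.145,'flange')
for n in ['lid_grip','lid_foot']:
    for r in bot.tip_of(n,'scene')[:1]: print(n,round(r['confidence'],2),w(K,r['at']).round(4))
E
```

```text
clock: 15.65
eef_pos: [0.5235, -0.0717, 0.2135]
tool_rot: [-0.111, 0.994, -0.0, 0.001]
ft_force: [-1.9, 0.3, 6.1]
grip_width: 0.013
grasp_force: 60.3
flange 380 rect c 530.4 -76.7 size [78.2 70.1] ang 73.0 mean [ 0.5367 -0.0778  0.133 ] pca deg 75.3
lid_grip 0.62 [ 0.526  -0.0762  0.1538]
lid_foot 0.85 [ 0.5272 -0.0747  0.1093]
```

It is seated, with contact felt at the right height. Now the half twist, clockwise.

```bash
python3 -m jog '[0,0,0,0,0,-0.035, 0,0,0,0,0,-0.07, 0,0,0,0,0,-0.105, 0,0,0,0,0,-0.14, 0,0,0,0,0,-0.175, 0,0,0,0,0,-0.21, 0,0,0,0,0,-0.245, 0,0,0,0,0,-0.28, 0,0,0,0,0,-0.3, 0,0,0,0,0,-0.3]'
python3 - <<'E'
from m import *
o=bot.get_obs();print(o['joint_pos'].round(2),o['ft_torque'],o['ft_force']); x,y=o['tool_rot'][:2]; print('close',np.degrees(np.arctan2(y*y-x*x,2*x*y)))
E
```

```text
clock: 16.63
eef_pos: [0.5241, -0.0721, 0.2135]
tool_rot: [0.188, 0.982, -0.0, 0.002]
ft_force: [-1.0, -1.0, 4.8]
grip_width: 0.0134
grasp_force: 60.0
[-0.14  0.35 -0.08  1.13 -0.    0.24] [-0.06817147  0.27212553  0.07871626] [-0.98362568 -0.95248951  4.84374846]
close 68.33280302205024
```

```bash
python3 -m jog '[0,0,0,0,0,-0.03, 0,0,0,0,0,-0.06, 0,0,0,0,0,-0.09, 0,0,0,0,0,-0.1, 0,0,0,0,0,-0.1, 0,0,0,0,0,-0.1, 0,0,0,0,0,-0.1]'
python3 - <<'E'
from m import *
o=bot.get_obs();print(o['ft_torque'],o['ft_force']); x,y=o['tool_rot'][:2]; print('close',np.degrees(np.arctan2(y*y-x*x,2*x*y)))
im,d,K=look('wrist','w7.png'); P=cloud(d,K)
rect(P,(.5235,-.0722),.06,.055+.105,.18,'handle top')
rect(P,(.5235,-.0722),.06,.130,.14,'flange')
im,d,K=look('top'); P=cloud(d,K); rect(P,(.496,.0505),.04,.04,.08,'trayhandle'); rect(P,(.5235,-.0722),.12,.1,.119,'mill')
E
```

```text
clock: 17.22
eef_pos: [0.524, -0.0724, 0.2135]
tool_rot: [0.284, 0.959, -0.0, 0.002]
ft_force: [-1.4, -2.4, 4.6]
grip_width: 0.0132
grasp_force: 60.0
[-0.29574397  0.28693654  0.11348244] [-1.40354014 -2.44817517  4.59578192]
close 56.94269702876519
handle top 6223 rect c 524.6 -69.2 size [37.6 55.9] ang 79.2 mean [ 0.5196 -0.0688  0.1737] pca deg 147.1
flange 8871 rect c 516.9 -66.9 size [79.5 62.4] ang 56.4 mean [ 0.5118 -0.0639  0.1342] pca deg 57.0
trayhandle 52 rect c 493.8 52.0 size [13.5 29.8] ang 13.5 mean [0.4937 0.0529 0.0594] pca deg 106.0
mill 494 rect c 530.6 -110.5 size [149.9  62.3] ang 13.4 mean [ 0.5219 -0.1267  0.1102] pca deg -168.9
```

View pics/w7.png

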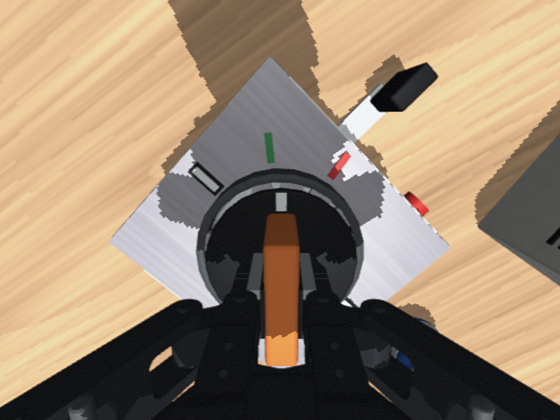

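The lid's end plate at (281,203) sits just past the green mark at (269,148) (by the 0.1 rad slot play). The torque of 0.113 N m matches the ring at about 0.7, and the tray is still home.

```bash
python3 -c "
from workcell import bot
print(bot.job_done())"
```

```text
the job is handed in; nothing more can be done
None
```

The job is handed in and I saw no pass/fail result: the tray and jar are home, the lid is down in the collar, and the gripper is still holding it at half twist (ring about 0.7 rad, judged from the spring torque).

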